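# Sort the watch cases by their markers

## Task

Three watch cases lie on the sloping display stand, and the coloured marker on the ledge just above each one says what is to become of it. Lay the green-marked case in the green-rimmed tray and the red-marked case in the red-rimmed tray, each set down gently, lid up, flat on the tray's floor inside the rim; leave the white-marked case in its place on the stand. Do not push the other things on the counter about.

Things in the scene. Friction and masses are not known exactly. Their poses are not given: they have to be found in the camera images.
- stand: fixed display stand with a black back block, 350 mm wide (y), 180 mm deep (x), 97 mm high. Its pale grey slope faces the robot and rises at 30 degrees towards local +x; a lip 12 mm high (square to the slope) at its foot holds the cases, which lie 110 mm apart; the flat 45 mm deep ledge at its top carries the markers. Origin: on the table under its middle, z up
- case_a: loose burgundy watch case, brass seam, 130 x 50 x 38 mm (x, y, z), about 0.22 kg, on the sloping stand at the stand's +y (left, seen from the robot) place; all three look alike. Origin: centre of its underside; x along its length (on the stand, x points up the slope), y across its width, z out of its lid; at the start z is tilted 30 degrees from vertical, towards the robot
- case_b: loose burgundy watch case, brass seam, 130 x 50 x 38 mm (x, y, z), about 0.22 kg, on the sloping stand at the middle place; all three look alike. Origin: centre of its underside; x along its length (on the stand, x points up the slope), y across its width, z out of its lid; at the start z is tilted 30 degrees from vertical, towards the robot
- case_c: loose burgundy watch case, brass seam, 130 x 50 x 38 mm (x, y, z), about 0.22 kg, on the sloping stand at the stand's -y (right) place; all three look alike. Origin: centre of its underside; x along its length (on the stand, x points up the slope), y across its width, z out of its lid; at the start z is tilted 30 degrees from vertical, towards the robot
- place_a (a point): point on top of the stand's flat ledge, just up-slope of the +y (left) case, case_a; the marker standing here belongs to that case. Fixed to the stand
- place_b (a point): point on top of the stand's flat ledge, just up-slope of the middle case, case_b; the marker standing here belongs to that case. Fixed to the stand
- place_c (a point): point on top of the stand's flat ledge, just up-slope of the -y (right) case, case_c; the marker standing here belongs to that case. Fixed to the stand
- marker_green: fixed green acrylic bar, 22 x 56 x 20 mm (x, y, z), on the black ledge above one of the three cases; origin: centre of its underside
- marker_red: fixed red acrylic bar, 22 x 56 x 20 mm (x, y, z), on the black ledge above one of the three cases; origin: centre of its underside
- marker_white: fixed white acrylic bar, 22 x 56 x 20 mm (x, y, z), on the black ledge above one of the three cases; origin: centre of its underside
- tray_green: fixed shallow tray with a green rim and grey floor, outside 162 x 82 mm (x, y), inside 146 x 66 mm, floor 4 mm and rim 12 mm above the table; origin: centre of its underside, on the table; x along its length, z up
- tray_red: fixed shallow tray with a red rim and grey floor, outside 162 x 82 mm (x, y), inside 146 x 66 mm, floor 4 mm and rim 12 mm above the table; origin: centre of its underside, on the table; x along its length, z up
- pen_pot: bystander: loose pink pot with pens, 84 mm across, 95 mm high (pens to 136 mm); origin under its centre
- polish: bystander: loose red nail-polish bottle, 32 mm across, 75 mm high; origin under its centre
- cleaner: bystander: loose white cleaner bottle with red cap, 52 mm across, 150 mm high; origin under its centre
- ring_cone: bystander: loose cream ring cone, 60 mm across its foot, 88 mm high; origin under its centre
Mind the look-alikes: they are no part of the job. Leave any purple look-alike of the case_c alone. Leave any purple look-alike of the case_a alone.

How it is judged:
At the end, for the whole second after the job is handed in: Green-marked case in the green tray, red-marked in the red: within 18 mm along and 16 mm across of its centre, lengthwise within 0.25 rad either way round, under 5 mm above the floor, lid up within 0.08 rad; white-marked case within 15 mm of its start; cases at rest (below 0.02 m/s) (((horizontal distance between marker_green and place_a below 0.03 m and x of case_a in the frame of tray_green between -0.018 and 0.018 m and y of case_a in the frame of tray_green between -0.016 and 0.016 m and z of case_a in the frame of tray_green between -0.002 and 0.009 m and angle between case_a's own z axis and vertical below 0.08 rad and angle between the x axis of case_a and the x axis of tray_green, either way round below 0.25 rad) or (horizontal distance between marker_red and place_a below 0.03 m and x of case_a in the frame of tray_red between -0.018 and 0.018 m and y of case_a in the frame of tray_red between -0.016 and 0.016 m and z of case_a in the frame of tray_red between -0.002 and 0.009 m and angle between case_a's own z axis and vertical below 0.08 rad and angle between the x axis of case_a and the x axis of tray_red, either way round below 0.25 rad) or (horizontal distance between marker_white and place_a below 0.03 m and distance of case_a from where it was at the start of the episode below 0.015 m)) and ((horizontal distance between marker_green and place_b below 0.03 m and x of case_b in the frame of tray_green between -0.018 and 0.018 m and y of case_b in the frame of tray_green between -0.016 and 0.016 m and z of case_b in the frame of tray_green between -0.002 and 0.009 m and angle between case_b's own z axis and vertical below 0.08 rad and angle between the x axis of case_b and the x axis of tray_green, either way round below 0.25 rad) or (horizontal distance between marker_red and place_b below 0.03 m and x of case_b in the frame of tray_red between -0.018 and 0.018 m and y of case_b in the frame of tray_red between -0.016 and 0.016 m and z of case_b in the frame of tray_red between -0.002 and 0.009 m and angle between case_b's own z axis and vertical below 0.08 rad and angle between the x axis of case_b and the x axis of tray_red, either way round below 0.25 rad) or (horizontal distance between marker_white and place_b below 0.03 m and distance of case_b from where it was at the start of the episode below 0.015 m)) and ((horizontal distance between marker_green and place_c below 0.03 m and x of case_c in the frame of tray_green between -0.018 and 0.018 m and y of case_c in the frame of tray_green between -0.016 and 0.016 m and z of case_c in the frame of tray_green between -0.002 and 0.009 m and angle between case_c's own z axis and vertical below 0.08 rad and angle between the x axis of case_c and the x axis of tray_green, either way round below 0.25 rad) or (horizontal distance between marker_red and place_c below 0.03 m and x of case_c in the frame of tray_red between -0.018 and 0.018 m and y of case_c in the frame of tray_red between -0.016 and 0.016 m and z of case_c in the frame of tray_red between -0.002 and 0.009 m and angle between case_c's own z axis and vertical below 0.08 rad and angle between the x axis of case_c and the x axis of tray_red, either way round below 0.25 rad) or (horizontal distance between marker_white and place_c below 0.03 m and distance of case_c from where it was at the start of the episode below 0.015 m)) and linear speed of each of case_a, case_b, case_c below 0.02 m/s); the robot touches nothing.
It fails at once if a bystander is shifted by more than 30 mm (distance of any of pen_pot, polish, cleaner, ring_cone from where it was at the start of the episode above 0.03 m).
It fails at once if the white-marked case is shifted by more than 15 mm ((horizontal distance between marker_white and place_a below 0.03 m and distance of case_a from where it was at the start of the episode above 0.015 m) or (horizontal distance between marker_white and place_b below 0.03 m and distance of case_b from where it was at the start of the episode above 0.015 m) or (horizontal distance between marker_white and place_c below 0.03 m and distance of case_c from where it was at the start of the episode above 0.015 m)).
It fails at once if a case comes down on a tray faster than 0.5 m/s (dropped from over 12 mm, not set down gently) ((horizontal distance between case_a and tray_green below 0.05 m and z of case_a in the frame of tray_green below 0.03 m and linear speed of case_a above 0.5 m/s) or (horizontal distance between case_a and tray_red below 0.05 m and z of case_a in the frame of tray_red below 0.03 m and linear speed of case_a above 0.5 m/s) or (horizontal distance between case_b and tray_green below 0.05 m and z of case_b in the frame of tray_green below 0.03 m and linear speed of case_b above 0.5 m/s) or (horizontal distance between case_b and tray_red below 0.05 m and z of case_b in the frame of tray_red below 0.03 m and linear speed of case_b above 0.5 m/s) or (horizontal distance between case_c and tray_green below 0.05 m and z of case_c in the frame of tray_green below 0.03 m and linear speed of case_c above 0.5 m/s) or (horizontal distance between case_c and tray_red below 0.05 m and z of case_c in the frame of tray_red below 0.03 m and linear speed of case_c above 0.5 m/s)).
It also fails if it takes over 54 s, if anything falls off the work surface, if the arm or the gripper's body presses on something with over 40 N, if the wrist force passes 120 N, or if a joint passes its speed limit or range.

## Robot

A 6-joint arm with a two-finger parallel gripper is mounted at the origin on the work surface. World frame = base frame: x ahead of the robot, y to its left, z up, the work surface at z = 0. Lengths are in m, angles in rad, forces in N, time in s.
With the tool pointing down it reaches from about 0.35 to 0.775 m from the base axis. Payload 5.5 kg.
Tool frame: the origin (TCP) lies between the finger pads; the fingertips stand 11 mm ahead of it and the grasp point (between the pads) lies 8 mm behind it; z points along the fingers, y is the line along which they close (so a half turn about z gives the same grasp; the last joint's range is limited). The gripper opens to 85 mm and grips with 20 to 120 N. Pads are 22 mm wide; open, the fingers measure 114 mm over their backs; the gripper's body (76 mm by 85 mm) begins 54 mm behind the grasp point. The pads swing forward as they close: fully open they stand 13 mm farther back than shut.
Start: joints at [1.166, 0.313, 0.046, 1.304, 0, 1.431], TCP at [0.151, 0.555, 0.242] pointing down, gripper open.
Joint ranges: [-2.76, 2.76], [-0.86, 1.69], [-1.03, 1.26], [-2.2, 2.34], [-1.47, 1.5], [-3.14, 3.14]. Speed limits (rad/s): [2.57, 2.57, 3.14, 3.14, 3.14, 3.14].

## Interface

Orientations are given as [roll, pitch, yaw] about the fixed x, y, z axes, in that order (R = Rz(yaw) Ry(pitch) Rx(roll)).
In Python, from cell import get_obs, read_camera, calibration, job_done gives the robot as it stands. The module is installed in compiled form; this text tells all that it offers.
- The arm moves only by the shell command python3 -m handwheel 'ROWS' [OPENING] [FORCE]. ROWS is a JSON object of lists of equal length, an entry for each row: "slide": the shift along the tool's x, y, z scaled (see below), a list of three; "twist": the turn, a rotation vector about the tool's x, y, z scaled (see below), a list of three. In form: {"slide": [[tx, ty, tz], ...], "twist": [[ax, ay, az], ...]}. A call has 1 to 20 rows; each row shifts and turns the commanded pose from where the row before left it, along the tool's axes as they then stand; what a row does not reach is not made up. The controller multiplies each number of a shift by 20 mm and each number of a turn by 0.08 rad. A row lasts 1/10 s, in which the tool goes at most 50 mm and 8.59 degrees, less where a joint would pass 70% of its speed; a pose out of reach is approached as far as the arm can. A call with a number of a shift or a turn outside -1 to 1 is refused whole. A call with a gripper value outside its range is refused whole. OPENING is the opening, from 0 (shut) to 1 (fully open), set as the call begins (- or left out, the last holds). The fingers move at their own pace and stop on an object; FORCE is the grip in N (left out, the last holds). Time passes only in rows, so rows that do not move let the fingers close. It gives the time, the measured TCP pose, the force, the opening and the grip force at its end, in the units of the state.
- get_obs(): the state, without advancing time (a new reading comes with each control period).
- read_camera(name): name is "side" or "top"; returns the picture (480x640x3 uint8, red, green, blue); there is no depth.
- calibration(name): a dict with "camera_matrix" (3x3 intrinsics, pixels), "dist" ([k1, k2, p1, p2, k3] as OpenCV has them; the pictures are not rectified), "R" (3x3) and "t" (3): a world point X has camera coordinates R X + t. Camera axes: x right, y down, z forward; pixel columns grow to the right and rows downward; lengths in m; the calibration is good to about 2 mm. A picture is of the moment at which its call begins. calibration takes no time and is no camera call.
- job_done(): hands the job in; it is judged then, once.
The state is a dict: "t": time; "q": joint angles; "joint_velocities": joint speeds; "joint_efforts": joint torques, N m; "eef_pos": TCP position; "ee_rot": TCP orientation; "force": force on the tool from outside, world axes, zero at the start; "moment": the same for the moment, N m; "opening": finger opening in m; "grasp_force": force on a finger pad.
Only numpy, scipy, OpenCV 4.12 (cv2) and the standard library are available. Lean on these libraries where they do the work, as an engineer would, in place of code of your own. Each camera call takes 0.05 s, during which the arm holds its last target. There are 200 camera calls.

## Working session

There is one attempt and no reset: what is moved stays moved. The work goes in short steps, Python scripts to look and compute and a shell command to move; the robot and the scene stay as the last step left them, time stands still between calls to the robot, and variables do not carry over. Pictures are saved under pics/ and viewed, at most 10 in all, crops included, and the job is handed in when it is done.

```bash
mkdir -p pics
python3 - <<'E'
from cell import *
import cv2
for n in("top","side"):
    im=read_camera(n); cv2.imwrite(f"pics/{n}0.png",im[...,::-1])
    c=calibration(n); print(n,c)
print(get_obs())
E
```

```text
top {'camera_matrix': array([[462.36107814,   0.        , 318.02846007],
       [  0.        , 462.36107814, 239.13678643],
       [  0.        ,   0.        ,   1.        ]]), 'dist': array([0.02757936, 0.        , 0.        , 0.        , 0.        ]), 'R': array([[ 0.02115238, -0.99974759, -0.00757244],
       [-0.98726824, -0.01969281, -0.15784046],
       [ 0.1576515 ,  0.01081473, -0.98743559]]), 't': array([0.02003577, 0.58298037, 1.13810678])}
side {'camera_matrix': array([[447.94059124,   0.        , 319.05306814],
       [  0.        , 447.94059124, 240.33173836],
       [  0.        ,   0.        ,   1.        ]]), 'dist': array([-0.08975295,  0.        ,  0.        ,  0.        ,  0.        ]), 'R': array([[-0.94822496, -0.31707053, -0.01832243],
       [-0.21304608,  0.67779631, -0.70370699],
       [ 0.23554362, -0.66336901, -0.71025401]]), 't': array([0.57788371, 0.15420237, 1.0063278 ])}
{'t': 0.1, 'q': array([1.16639096e+00, 3.13905057e-01, 4.50992640e-02, 1.30361581e+00,
       2.29658666e-05, 1.43121496e+00]), 'joint_velocities': array([ 0.00092477, -0.00141612,  0.00250237,  0.00131257, -0.00074528,
       -0.00018063]), 'joint_efforts': array([ 3.40754967e-03, -4.81724524e+01,  2.99244726e+01,  1.27212267e-02,
       -1.34988368e-04,  2.00533968e-06]), 'eef_pos': array([0.15031781, 0.55454825, 0.24151228]), 'ee_rot': array([-3.13998638e+00, -2.48864559e-04,  2.87676843e+00]), 'force': array([ 0.01216415, -0.26319373, -0.19533387]), 'moment': array([-0.02836434,  0.00335719, -0.00705177]), 'grasp_force': 0.0, 'opening': 0.08571813755799956}
```

View pics/top0.png

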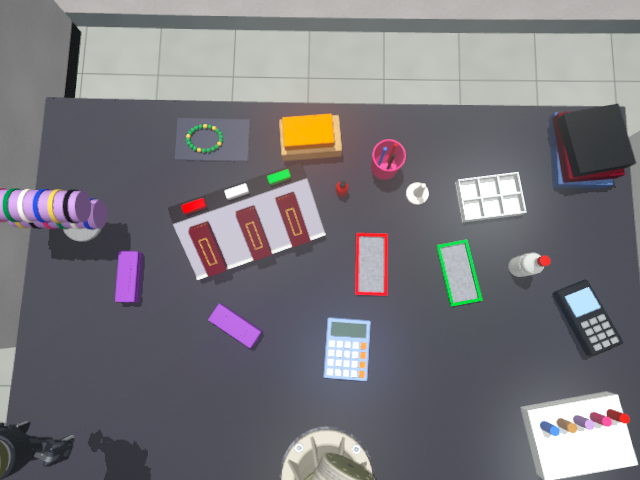

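View pics/side0.png

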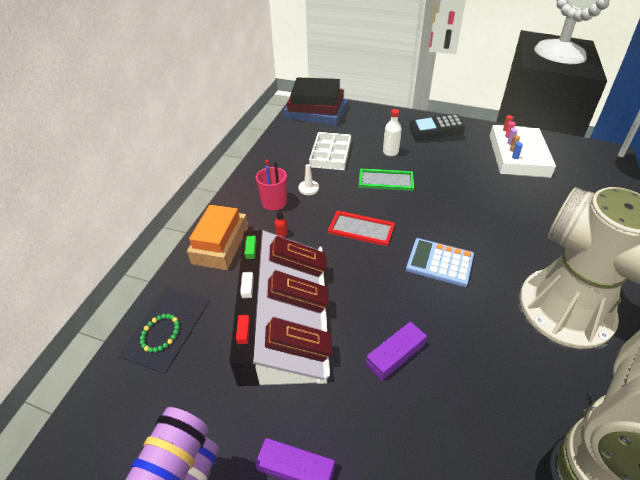

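Run:
```python
import cv2
t=cv2.imread("pics/top0.png");s=cv2.imread("pics/side0.png")
def crop(im,x,y,w,h,k,n):
    c=cv2.resize(im[y:y+h,x:x+w],None,fx=k,fy=k,interpolation=cv2.INTER_CUBIC)
    for i in range(0,w,20):
        cv2.putText(c,str(x+i),(i*k,10),0,.35,(255,255,255),1); cv2.line(c,(i*k,12),(i*k,18),(255,255,255),1)
    for i in range(0,h,20):
        cv2.putText(c,str(y+i),(0,i*k+4),0,.35,(255,255,255),1)
    cv2.imwrite(n,c)
crop(t,165,160,165,125,4,"pics/tc.png")
crop(s,230,225,110,165,3,"pics/sc0.png")
crop(s,228,228,110,118,5,"pics/sc.png")
```

```text
(no output)
```

View pics/tc.png

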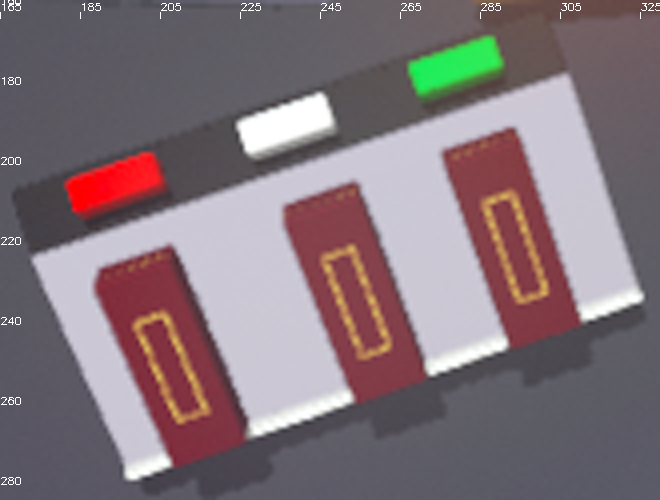

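View pics/sc0.png

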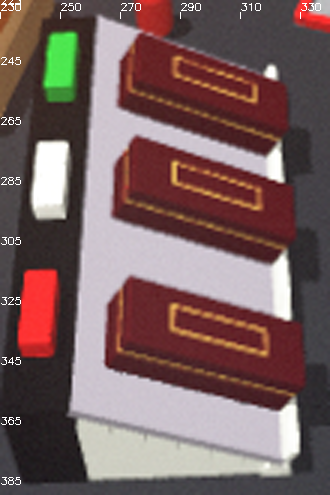

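Top view: markers are red (193,206) over the left case_a (208,248), white (236,191) over the middle case_b (254,234), green (279,176) over the right case_c (292,218). The purple boxes (129,277) and (235,326) lie on the table, off the stand, so they are the look-alikes. The burgundy, brass-seamed boxes on the stand are the ones meant, and the crop confirms it.

```bash
cat > h.py <<'E'
import numpy as np, cv2
from scipy.optimize import least_squares
from cell import *
C={n:calibration(n) for n in("top","side")}
def proj(n,X):
    c=C[n]; return cv2.projectPoints(np.asarray(X,float).reshape(-1,3),cv2.Rodrigues(c["R"])[0],c["t"],c["camera_matrix"],c["dist"])[0][:,0]
def tri(a,b):
    u=[cv2.undistortPoints(np.asarray(p,float).reshape(-1,1,2),C[n]["camera_matrix"],C[n]["dist"])[:,0].T for n,p in(("top",a),("side",b))]
    X=cv2.triangulatePoints(*[np.c_[C[n]["R"],C[n]["t"]] for n in("top","side")],*u); return (X[:3]/X[3]).T
def quad(n,im,lo,hi,box):
    x0,y0,x1,y1=box; k=8
    hsv=cv2.cvtColor(cv2.resize(im[y0:y1,x0:x1],None,fx=k,fy=k,interpolation=cv2.INTER_CUBIC),cv2.COLOR_BGR2HSV)
    if lo[0]>hi[0]: m=cv2.inRange(hsv,(0,*lo[1:]),hi)|cv2.inRange(hsv,lo,(180,255,255))
    else: m=cv2.inRange(hsv,lo,hi)
    c=max(cv2.findContours(m,cv2.RETR_EXTERNAL,cv2.CHAIN_APPROX_NONE)[0],key=cv2.contourArea)
    q=cv2.approxPolyN(c,4,ensure_convex=True).reshape(-1,2)
    return (q+.5)/k-.5+[x0,y0]
E
python3 - <<'E'
from h import *
o=np.array([165,160]);p=np.array([230,225])
T={'a':[(133,319),(167,312),(210,414),(181,424)],'b':[(321,255),(354,246),(391,350),(361,360)],'c':[(482,201),(514,192),(549,294),(519,303)]}
S={'a':[(170,327),(170,305),(267,331),(267,355)],'b':[(173,181),(173,160),(261,187),(261,208)],'c':[(174,75),(174,55),(256,81),(256,101)]}
for k in T:
    a=(np.array(T[k])+.5)/4-.5+o; b=(np.array(S[k])+.5)/3-.5+p
    X=tri(a,b); print(k,'centre',X.mean(0).round(4),'sd z',X[:,2].round(3))
    d=(X[0]+X[1]-X[2]-X[3])/2; e=(X[0]+X[3]-X[1]-X[2])/2
    print('  len',np.linalg.norm(d).round(4),'pitch',np.degrees(np.arcsin(d[2]/np.linalg.norm(d))).round(1),'yaw',np.degrees(np.arctan2(d[1],d[0])).round(1),'w',np.linalg.norm(e).round(4), np.degrees(np.arctan2(-e[0],e[1])).round(1),'res',np.abs(proj('top',X)-a).max().round(2),np.abs(proj('side',X)-b).max().round(2))
M={'a':[(115,170)],'b':[(281,112)],'c':[(453,55)]}; 
N={'a':[(41,300)],'b':[(53,168)],'c':[(65,58)]}
for k in M: print('marker',k,tri((np.array(M[k])+.5)/4-.5+o,(np.array(N[k])+.5)/3-.5+p).round(3))
t=cv2.imread("pics/top0.png");s=cv2.imread("pics/side0.png")
for nm,lo,hi,bt,bs in(("green",(45,90,90),(75,255,255),(430,230,490,315),(352,160,420,196)),("red",(172,120,120),(8,255,255),(348,225,395,302),(322,205,400,250))):
    q=quad("top",t,lo,hi,bt);r=quad("side",s,lo,hi,bs)
    print(nm,q.round(1).tolist(),r.round(1).tolist())
    q1=q[np.argsort(q[:,1])]; q=np.array([*sorted(q1[:2].tolist()),*sorted(q1[2:].tolist())])  # far +y, far -y, near +y, near -y
    # order side by nearest projection of a z=12mm unprojection
    c=C["top"];u=cv2.undistortPoints(q.reshape(-1,1,2),c["camera_matrix"],c["dist"])[:,0]
    d=np.c_[u,np.ones(4)]@c["R"]; o3=-c["R"].T@c["t"]; P=o3+d*((.012-o3[2])/d[:,2])[:,None]
    rp=proj("side",P); r=np.array([r[np.argmin(np.linalg.norm(r-x,axis=1))] for x in rp])
    X=tri(q,r); print(' corners',X.round(4).tolist(),'centre',X.mean(0).round(4))
    d=(X[0]+X[1]-X[2]-X[3])/2; print(' len',np.linalg.norm(d).round(4),'w',np.linalg.norm((X[0]+X[2]-X[1]-X[3])/2).round(4),'yaw',np.degrees(np.arctan2(d[1],d[0])).round(1))
E
```

```text
a centre [0.54   0.3026 0.0852] sd z [0.107 0.101 0.066 0.067]
  len 0.0727 pitch 31.0 yaw 20.9 w 0.0196 19.5 res 0.32 0.4
b centre [0.5819 0.1905 0.0879] sd z [0.106 0.104 0.071 0.071]
  len 0.0708 pitch 28.7 yaw 20.0 w 0.0202 19.7 res 0.33 0.38
c centre [0.6189 0.0931 0.0875] sd z [0.104 0.104 0.072 0.07 ]
  len 0.0698 pitch 28.3 yaw 21.0 w 0.0201 18.6 res 0.18 0.19
marker a [[0.652 0.336 0.117]]
marker b [[0.69  0.236 0.12 ]]
marker c [[0.729 0.133 0.116]]
green [[483.1, 300.6], [449.8, 307.1], [435.1, 244.3], [467.2, 238.2]] [[413.8, 169.9], [413.8, 190.8], [357.7, 187.3], [358.8, 167.4]]
 corners [[0.5818, -0.2779, -0.0007], [0.5991, -0.359, 0.0113], [0.419, -0.3129, -0.0018], [0.4361, -0.3937, 0.0138]] centre [ 0.509  -0.3359  0.0056]
 len 0.1666 w 0.0839 yaw 12.1
red [[387.7, 232.7], [387.3, 295.8], [354.3, 294.7], [355.4, 232.1]] [[395.3, 221.9], [387.2, 246.3], [325.4, 232.4], [336.2, 209.3]]
 corners [[0.6124, -0.0667, -0.001], [0.6093, -0.151, 0.0114], [0.4453, -0.0653, -0.0006], [0.4431, -0.1497, 0.0112]] centre [ 0.5275 -0.1082  0.0052]
 len 0.1666 w 0.0852 yaw -0.5
```

```bash
cat >> h.py <<'E'
from scipy.spatial.transform import Rotation as Rn
def contour(im,lo,hi,box,k=6):
    x0,y0,x1,y1=box
    hsv=cv2.cvtColor(cv2.resize(im[y0:y1,x0:x1],None,fx=k,fy=k,interpolation=cv2.INTER_CUBIC),cv2.COLOR_BGR2HSV)
    m=cv2.inRange(hsv,(0,*lo[1:]),hi)|cv2.inRange(hsv,lo,(180,255,255)) if lo[0]>hi[0] else cv2.inRange(hsv,lo,hi)
    m=cv2.morphologyEx(m,cv2.MORPH_OPEN,np.ones((9,9)))
    c=max(cv2.findContours(m,cv2.RETR_EXTERNAL,cv2.CHAIN_APPROX_NONE)[0],key=cv2.contourArea)
    return ((cv2.convexHull(c)[:,0]+.5)/k-.5+[x0,y0]).astype(np.float32)
def dense(h):
    h=np.vstack([h,h[:1]]); out=[]
    for a,b in zip(h[:-1],h[1:]):
        n=max(1,int(np.linalg.norm(b-a)*2)); out+= [a+(b-a)*i/n for i in range(n)]
    return np.array(out,np.float32)
def fit(dims,pts,p0,pitch=0,freez=True):
    L,W,H=dims; B=np.array([[x,y,z] for x in(-L/2,L/2) for y in(-W/2,W/2) for z in(0,H)])
    def pose(p): return Rn.from_euler('ZY',[p[2],-pitch]),np.array([p[0],p[1],p[3] if freez else 0.])
    def f(p):
        R,t=pose(p);r=[]
        for n,d in pts.items():
            h=cv2.convexHull(proj(n,R.apply(B)+t).astype(np.float32))
            r+=[cv2.pointPolygonTest(h,(float(a),float(b)),True)+p[4] for a,b in d]
        return np.array(r)
    s=least_squares(f,[*p0,.0],loss='soft_l1',f_scale=.5,diff_step=1e-3,x_scale=[.01,.01,.05,.01,.5])
    return s.x,np.sqrt(np.mean(f(s.x)**2))
E
python3 - <<'E'
from h import *
t=cv2.imread("pics/top0.png");s=cv2.imread("pics/side0.png")
for nm,lo,hi,bt,bs,p0 in(("green",(45,90,90),(75,255,255),(430,230,490,315),(352,160,420,196),(.509,-.336,.21,0)),("red",(172,120,120),(8,255,255),(348,225,395,302),(322,205,400,250),(.527,-.108,0,0))):
    d={"top":dense(contour(t,lo,hi,bt)),"side":dense(contour(s,lo,hi,bs))}
    for fz in(True,False):
        x,e=fit((.162,.082,.012),d,p0,0,fz);print(nm,x.round(4),'rms px',e.round(2))
lo,hi=(165,90,25),(12,255,150)
for nm,bt,bs,p0 in(("a",(186,218,232,280),(262,314,336,364),(.556,.308,.35,.052)),("b",(233,203,275,265),(264,268,332,314),(.6,.196,.35,.055)),("c",(273,188,314,250),(266,233,330,278),(.637,.1,.35,.055))):
    d={"top":dense(contour(t,lo,hi,bt)),"side":dense(contour(s,lo,hi,bs))}
    x,e=fit((.13,.05,.038),d,p0,np.pi/6)
    R=Rn.from_euler('ZY',[x[2],-np.pi/6]); print(nm,x.round(4),'rms',e.round(2),'lid centre',(x[[0,1,3]]+R.apply([0,0,.038])).round(4))
    for n in d: print('   ',n,d[n].min(0).round(1),d[n].max(0).round(1))
E
```

```text
green [ 5.091e-01 -3.360e-01  2.111e-01 -5.000e-04  2.589e-01] rms px 0.23
green [ 0.509  -0.3357  0.2111  0.      0.2539] rms px 0.23
red [ 0.5269 -0.1081 -0.0075 -0.0008  0.3438] rms px 0.12
red [ 0.5268 -0.1078 -0.0077  0.      0.3369] rms px 0.15
a [ 0.5573  0.3103  0.3636  0.0537 -0.7636] rms 0.17 lid centre [0.5395 0.3036 0.0866]
    top [188.6 221.6] [225.6 276.2]
    side [264.8 317.2] [331.6 360.8]
b [ 0.5999  0.1977  0.3624  0.054  -0.7866] rms 0.16 lid centre [0.5821 0.1909 0.0869]
    top [236.1 205.9] [270.6 260.1]
    side [267.1 270.4] [328.4 311.6]
c [ 0.6366  0.1002  0.359   0.0546 -0.6016] rms 0.14 lid centre [0.6188 0.0936 0.0875]
    top [275.8 192.1] [309.2 246.4]
    side [269.1 235.6] [325.9 275.6]
```

```bash
cat >> h.py <<'E'
CASE={'a':([.5573,.3103,.0537],.3636),'c':([.6366,.1002,.0546],.359)}
TRAY={'red':([.5269,-.1080,.004],-.0077),'green':([.509,-.336,.004],.211)}
def target(pl,h):
    if pl in CASE: p,y=CASE[pl]; pit=np.pi/6
    else: p,y=TRAY[pl]; pit=0
    R=Rn.from_euler('ZY',[y,-pit]); return np.array(p)+R.apply([0,0,h]), R*Rn.from_matrix(np.diag([-1.,1,-1]))
def togo(pos,R,obs=None):
    o=obs or get_obs(); R0=Rn.from_euler('xyz',o['ee_rot'])
    print('twist units',((R0.inv()*R).as_rotvec()/.08).round(2),'then slide units',(R.inv().apply(np.array(pos)-o['eef_pos'])/.02).round(2),'| slide in present axes',(R0.inv().apply(np.array(pos)-o['eef_pos'])/.02).round(2))
E
python3 -c "
from h import *
for h in(.13,.021): togo(*target('a',h))"
```

```text
twist units [-2.07 -6.34 -7.67] then slide units [ -8.01 -18.65   8.97] | slide in present axes [-20.21  -8.37   3.77]
twist units [-2.07 -6.34 -7.67] then slide units [ -8.01 -18.65  14.42] | slide in present axes [-22.41  -6.76   8.49]
```

```bash
python3 -m handwheel '{"slide":[[0,0,0],[0,0,0],[0,0,0],[0,0,0],[0,0,0],[0,0,0],[0,0,0],[0,0,0],[-0.4,-0.9,0.4],[-0.4,-0.9,0.4],[-0.4,-0.9,0.4],[-0.4,-0.9,0.4],[-0.4,-0.9,0.4],[-0.4,-0.9,0.4],[-0.4,-0.9,0.4],[-0.4,-0.9,0.4],[-0.4,-0.9,0.4],[-0.4,-0.9,0.4],[-0.4,-0.9,0.4],[-0.4,-0.9,0.4]],"twist":[[-0.26,-0.79,-0.96],[-0.26,-0.79,-0.96],[-0.26,-0.79,-0.96],[-0.26,-0.79,-0.96],[-0.26,-0.79,-0.96],[-0.26,-0.79,-0.96],[-0.26,-0.79,-0.96],[-0.26,-0.79,-0.96],[0,0,0],[0,0,0],[0,0,0],[0,0,0],[0,0,0],[0,0,0],[0,0,0],[0,0,0],[0,0,0],[0,0,0],[0,0,0],[0,0,0]]}' 1 50
python3 -c "
from h import *
for h in(.13,.021): togo(*target('a',h))"
```

```text
t: 2.1
eef_pos: [0.3503, 0.3991, 0.2062]
ee_rot: [3.14, 0.523, -2.778]
force: [0.2, -0.1, -0.1]
opening: 0.0853
grasp_force: 0.0
twist units [ 0.02 -0.01  0.  ] then slide units [-3.2  -7.83  4.15] | slide in present axes [-3.2  -7.84  4.13]
twist units [ 0.02 -0.01  0.  ] then slide units [-3.2  -7.83  9.6 ] | slide in present axes [-3.2  -7.85  9.58]
```

```bash
python3 -m handwheel '{"slide":[[-0.4,-0.98,0.52],[-0.4,-0.98,0.52],[-0.4,-0.98,0.52],[-0.4,-0.98,0.52],[-0.4,-0.98,0.52],[-0.4,-0.98,0.52],[-0.4,-0.98,0.52],[-0.4,-0.98,0.52],[0,0,0],[0,0,0]],"twist":[[0,0,0],[0,0,0],[0,0,0],[0,0,0],[0,0,0],[0,0,0],[0,0,0],[0,0,0],[0,0,0],[0,0,0]]}'
python3 - <<'E'
from h import *
togo(*target('a',.021))
im=[cv2.resize(read_camera(n)[y:y+200,x:x+200,::-1],(400,400),interpolation=cv2.INTER_CUBIC) for n,x,y in(("top",140,140),("side",220,200))]
cv2.imwrite("pics/pre.png",np.hstack(im))
E
```

```text
t: 3.1
eef_pos: [0.4962, 0.2877, 0.1658]
ee_rot: [3.139, 0.522, -2.779]
force: [0.2, -0.7, 0.1]
opening: 0.0852
grasp_force: 0.0
twist units [ 0.02 -0.02 -0.01] then slide units [-0.02 -0.03  5.43] | slide in present axes [-0.03 -0.04  5.43]
```

View pics/pre.png

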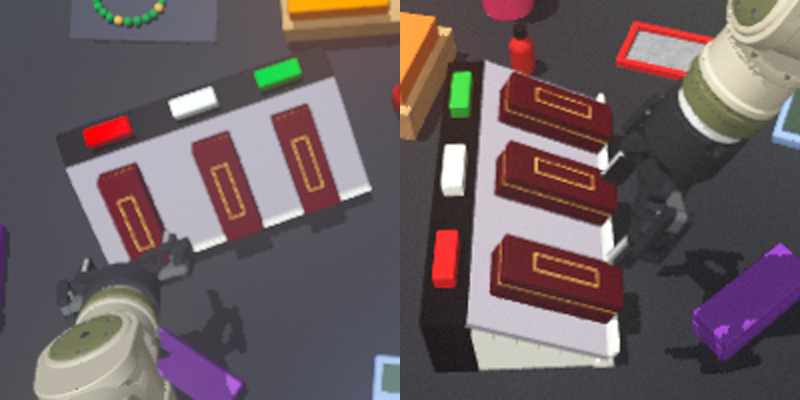

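The open fingers stand square to case_a, on either side of its axis (top crop fingers about (70,290) and (180,260)). Now I advance and grip.

```bash
python3 -m handwheel '{"slide":[[0,0,0.9],[0,0,0.9],[0,0,0.9],[0,0,0.9],[0,0,0.9],[0,0,0.5],[0,0,0.4],[0,0,0]],"twist":[[0,0,0],[0,0,0],[0,0,0],[0,0,0],[0,0,0],[0,0,0],[0,0,0],[0,0,0]]}' && python3 -c "
from h import *
togo(*target('a',.021))"
python3 -m handwheel '{"slide":[[0,0,0],[0,0,0],[0,0,0],[0,0,0],[0,0,0],[0,0,0],[0,0,0],[0,0,0]],"twist":[[0,0,0],[0,0,0],[0,0,0],[0,0,0],[0,0,0],[0,0,0],[0,0,0],[0,0,0]]}' 0 50
```

```text
t: 4.0
eef_pos: [0.5466, 0.308, 0.0723]
ee_rot: [3.14, 0.523, -2.777]
force: [-1.1, -0.3, -0.1]
opening: 0.0849
grasp_force: 0.0
twist units [ 0.03 -0.01  0.01] then slide units [-0.01 -0.08  0.03] | slide in present axes [-0.01 -0.08  0.03]
t: 4.8
eef_pos: [0.5471, 0.3076, 0.074]
ee_rot: [3.14, 0.525, -2.778]
force: [-4.4, -1.5, 5.3]
opening: 0.0492
grasp_force: 52.5
```

```bash
python3 -m handwheel '{"slide":[[0,0,-0.3],[0,0,-0.6],[0,0,-0.8],[0,0,-0.8],[0,0,-0.8],[0,0,-0.8],[0,0,-0.8],[0,0,-0.8],[0,0,-0.8],[0,0,0],[0,0,0]],"twist":[[0,0,0],[0,0,0],[0,0,0],[0,0,0],[0,0,0],[0,0,0],[0,0,0],[0,0,0],[0,0,0],[0,0,0],[0,0,0]]}' && python3 -c "
from h import *
togo(*target('red',.22)); togo(*target('red',.021))"
```

```text
t: 5.9
eef_pos: [0.4858, 0.2841, 0.1856]
ee_rot: [3.14, 0.524, -2.778]
force: [-0.3, 0.6, -2.2]
opening: 0.0491
grasp_force: 53.1
twist units [1.24 6.47 4.54] then slide units [ -2.2  -19.59  -1.92] | slide in present axes [  3.42 -19.04  -4.23]
twist units [1.24 6.47 4.54] then slide units [ -2.2  -19.59   8.03] | slide in present axes [  8.4  -19.06   4.39]
```

```bash
python3 -m handwheel '{"slide":[[0,0,0],[0,0,0],[0,0,0],[0,0,0],[0,0,0],[0,0,0],[0,0,0],[0,0,-0.9],[0,0,-0.9],[-0.1,-0.9,0],[-0.1,-0.9,0],[-0.1,-0.9,0],[-0.1,-0.9,0],[-0.1,-0.9,0],[-0.1,-0.9,0],[-0.1,-0.9,0],[-0.1,-0.9,0],[-0.1,-0.9,0],[-0.1,-0.9,0],[-0.1,-0.9,0]],"twist":[[0.18,0.92,0.65],[0.18,0.92,0.65],[0.18,0.92,0.65],[0.18,0.92,0.65],[0.18,0.92,0.65],[0.18,0.92,0.65],[0.18,0.92,0.65],[0,0,0],[0,0,0],[0,0,0],[0,0,0],[0,0,0],[0,0,0],[0,0,0],[0,0,0],[0,0,0],[0,0,0],[0,0,0],[0,0,0],[0,0,0]]}' && python3 -c "
from h import *
togo(*target('red',.1)); togo(*target('red',.021))"
```

```text
t: 7.9
eef_pos: [0.5066, 0.0853, 0.2205]
ee_rot: [-3.141, 0.001, 3.133]
force: [0.5, 0.6, -2.3]
opening: 0.0494
grasp_force: 53.0
twist units [-0.01  0.01 -0.01] then slide units [-1.09 -9.66  5.82] | slide in present axes [-1.09 -9.65  5.83]
twist units [-0.01  0.01 -0.01] then slide units [-1.09 -9.66  9.77] | slide in present axes [-1.09 -9.65  9.78]
```

```bash
python3 -m handwheel '{"slide":[[-0.1,-0.97,0],[-0.1,-0.97,0],[-0.1,-0.97,0],[-0.1,-0.97,0],[-0.1,-0.97,0],[-0.1,-0.97,0],[-0.1,-0.97,0],[-0.1,-0.97,0],[-0.1,-0.97,0],[-0.1,-0.97,0],[0,0,0.9],[0,0,0.9],[0,0,0.9],[0,0,0.9],[0,0,0.9],[0,0,0.9],[0,0,0.9],[0,0,0.6],[0,0,0],[0,0,0]],"twist":[[0,0,0],[0,0,0],[0,0,0],[0,0,0],[0,0,0],[0,0,0],[0,0,0],[0,0,0],[0,0,0],[0,0,0],[0,0,0],[0,0,0],[0,0,0],[0,0,0],[0,0,0],[0,0,0],[0,0,0],[0,0,0],[0,0,0],[0,0,0]]}'
python3 - <<'E'
from h import *
togo(*target('red',.021))
im=[cv2.resize(read_camera(n)[y:y+150,x:x+150,::-1],(450,450),interpolation=cv2.INTER_CUBIC)[:450,:400] for n,x,y in(("top",310,200),("side",290,130))]
cv2.imwrite("pics/hov.png",np.hstack(im))
E
```

```text
t: 9.9
eef_pos: [0.5251, -0.1082, 0.0838]
ee_rot: [-3.141, 0.002, 3.133]
force: [0.5, 0.0, -1.5]
opening: 0.0491
grasp_force: 52.9
twist units [-0.01  0.02 -0.01] then slide units [-0.09  0.01  2.94] | slide in present axes [-0.08  0.01  2.94]
```

View pics/hov.png

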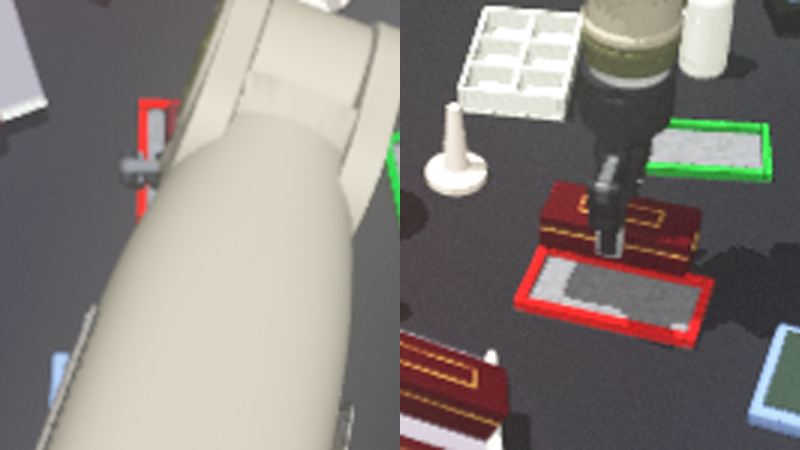

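Run:
```python
from h import *
o=get_obs();R0=Rn.from_euler('xyz',o['ee_rot'])
for sx,sy,h,pic in((-.065,.025,-.021,(540,247)),(.065,.025,-.021,(692,275)),(-.065,-.025,.017,(553,183)),(.065,-.025,.017,(702,208)),(0,.039,-.011-.003,(608,255))):
    # tool x = -case x ; left in side picture = +x world = tool -x
    w=o['eef_pos']+R0.apply([sx,sy,-h]); q=proj('side',w)[0]
    print(((q[0]-290+.5)*3+400).round(),((q[1]-130+.5)*3).round(),pic)
```

```text
538.0 247.0 (540, 247)
686.0 279.0 (692, 275)
556.0 177.0 (553, 183)
704.0 208.0 (702, 208)
607.0 267.0 (608, 255)
```

The side view shows the case level above the red tray, lid up, with corners within about 2 mm of the prediction and the finger tips well above the case's underside. I lower it now.

```bash
python3 -m handwheel '{"slide":[[-0.08,0,0.6],[0,0,0.6],[0,0,0.5],[0,0,0.4],[0,0,0.3],[0,0,0.2],[0,0,0.1],[0,0,0.1],[0,0,0]],"twist":[[0,0,0],[0,0,0],[0,0,0],[0,0,0],[0,0,0],[0,0,0],[0,0,0],[0,0,0],[0,0,0]]}' && python3 -c "
from h import *
togo(*target('red',.021))"
```

```text
t: 10.9
eef_pos: [0.5269, -0.1083, 0.028]
ee_rot: [-3.141, 0.002, 3.133]
force: [-0.2, -0.4, -2.1]
opening: 0.0494
grasp_force: 53.1
twist units [-0.01  0.03 -0.01] then slide units [0.   0.01 0.15] | slide in present axes [0.   0.01 0.15]
```

```bash
python3 -m handwheel '{"slide":[[0,0,0.08],[0,0,0.07],[0,0,0],[0,0,0]],"twist":[[0,0,0],[0,0,0],[0,0,0],[0,0,0]]}'
```

```text
t: 11.3
eef_pos: [0.5271, -0.1083, 0.0252]
ee_rot: [-3.141, 0.003, 3.133]
force: [-0.1, 0.1, -1.3]
opening: 0.0492
grasp_force: 53.1
```

```bash
python3 -m handwheel '{"slide":[[0,0,0.05],[0,0,0],[0,0,0]],"twist":[[0,0,0],[0,0,0],[0,0,0]]}'; python3 -m handwheel '{"slide":[[0,0,0],[0,0,0],[0,0,0],[0,0,0],[0,0,-0.3],[0,0,-0.6],[0,0,-0.9],[0,0,-0.9],[0,0,-0.9],[0,0,-0.9],[0,0,-0.9],[0,0,-0.9],[0,0,-0.9]],"twist":[[0,0,0],[0,0,0],[0,0,0],[0,0,0],[0,0,0],[0,0,0],[0,0,0],[0,0,0],[0,0,0],[0,0,0],[0,0,0],[0,0,0],[0,0,0]]}' 0.85 50;  python3 -c "
from h import *
for h in(.15,.021): togo(*target('c',h))"
```

```text
t: 11.6
eef_pos: [0.5271, -0.1084, 0.0252]
ee_rot: [-3.14, 0.003, 3.133]
force: [-2.6, -0.3, 6.7]
opening: 0.0491
grasp_force: 54.0
t: 12.9
eef_pos: [0.5266, -0.1081, 0.17]
ee_rot: [-3.14, 0.003, 3.133]
force: [0.5, -0.2, 0.4]
opening: 0.0729
grasp_force: 0.0
twist units [-1.23 -6.43 -4.48] then slide units [-4.74  7.82  1.9 ] | slide in present axes [-1.91  9.12 -0.73]
twist units [-1.23 -6.43 -4.48] then slide units [-4.74  7.82  8.35] | slide in present axes [-4.9  10.28  4.86]
```

```bash
python3 -m handwheel '{"slide":[[0,0,0],[0,0,0],[0,0,0],[0,0,0],[0,0,0],[0,0,0],[0,0,0],[-0.59,0.98,0.24],[-0.59,0.98,0.24],[-0.59,0.98,0.24],[-0.59,0.98,0.24],[-0.59,0.98,0.24],[-0.59,0.98,0.24],[-0.59,0.98,0.24],[-0.59,0.98,0.24],[0,0,0],[0,0,0]],"twist":[[-0.18,-0.92,-0.64],[-0.18,-0.92,-0.64],[-0.18,-0.92,-0.64],[-0.18,-0.92,-0.64],[-0.18,-0.92,-0.64],[-0.18,-0.92,-0.64],[-0.18,-0.92,-0.64],[0,0,0],[0,0,0],[0,0,0],[0,0,0],[0,0,0],[0,0,0],[0,0,0],[0,0,0],[0,0,0],[0,0,0]]}'
python3 - <<'E'
from h import *
togo(*target('c',.021))
im=[cv2.resize(read_camera(n)[y:y+150,x:x+150,::-1],(450,450),interpolation=cv2.INTER_CUBIC)[:,:400] for n,x,y in(("top",240,160),("side",240,180))]
cv2.imwrite("pics/prec.png",np.hstack(im))
E
```

```text
t: 14.6
eef_pos: [0.5658, 0.0745, 0.1832]
ee_rot: [3.139, 0.524, -2.782]
force: [-0.5, 0.8, -0.5]
opening: 0.0723
grasp_force: 0.0
twist units [0.04 0.01 0.  ] then slide units [-0.05 -0.04  6.4 ] | slide in present axes [-0.04 -0.06  6.4 ]
```

View pics/prec.png

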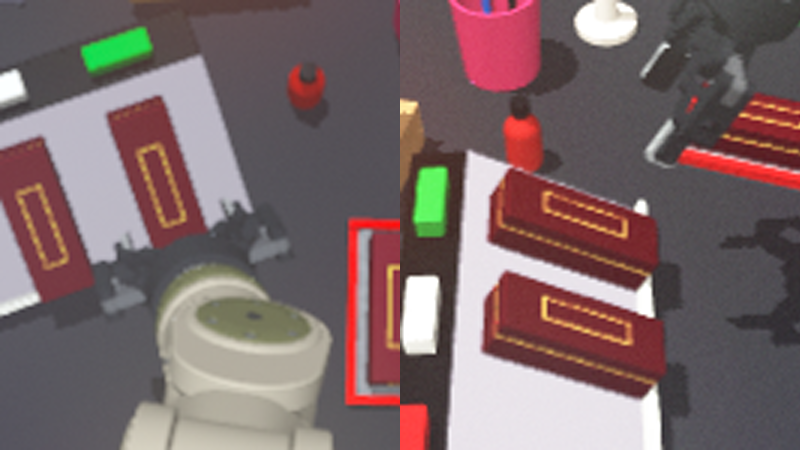

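The fingers straddle case_c's axis (top crop about (125,260) and (260,225)), and the green marker sits right above it at (115,50). Case_a lies inside the red tray. I advance and grip.

```bash
python3 -m handwheel '{"slide":[[-0.05,-0.05,0.9],[0,0,0.9],[0,0,0.9],[0,0,0.9],[0,0,0.9],[0,0,0.9],[0,0,0.6],[0,0,0.4],[0,0,0]],"twist":[[0,0,0],[0,0,0],[0,0,0],[0,0,0],[0,0,0],[0,0,0],[0,0,0],[0,0,0],[0,0,0]]}' && python3 -c "
from h import *
togo(*target('c',.021))"
python3 -m handwheel '{"slide":[[0,0,0],[0,0,0],[0,0,0],[0,0,0],[0,0,0],[0,0,0],[0,0,0],[0,0,0]],"twist":[[0,0,0],[0,0,0],[0,0,0],[0,0,0],[0,0,0],[0,0,0],[0,0,0],[0,0,0]]}' 0 50
python3 -m handwheel '{"slide":[[0,0,-0.3],[0,0,-0.6],[0,0,-0.8],[0,0,-0.8],[0,0,-0.8],[0,0,-0.8],[0,0,-0.8],[0,0,-0.8],[0,0,-0.8],[0,0,0],[0,0,0]],"twist":[[0,0,0],[0,0,0],[0,0,0],[0,0,0],[0,0,0],[0,0,0],[0,0,0],[0,0,0],[0,0,0],[0,0,0],[0,0,0]]}' && python3 -c "
from h import *
togo(*target('green',.2)); togo(*target('green',.021))"
```

```text
t: 15.6
eef_pos: [0.6266, 0.096, 0.0711]
ee_rot: [3.137, 0.522, -2.785]
force: [-0.6, 0.3, -0.4]
opening: 0.073
grasp_force: 0.0
twist units [ 0.04 -0.02 -0.03] then slide units [-0.06  0.02 -0.06] | slide in present axes [-0.06  0.02 -0.06]
t: 16.4
eef_pos: [0.6269, 0.0962, 0.073]
ee_rot: [3.138, 0.525, -2.784]
force: [-5.3, -1.8, 6.2]
opening: 0.049
grasp_force: 53.1
t: 17.5
eef_pos: [0.5658, 0.073, 0.185]
ee_rot: [3.138, 0.524, -2.784]
force: [-0.5, 0.2, -1.1]
opening: 0.0491
grasp_force: 52.8
twist units [0.52 6.54 1.8 ] then slide units [  7.06 -19.4   -0.95] | slide in present axes [  8.02 -18.14  -5.8 ]
twist units [0.52 6.54 1.8 ] then slide units [  7.06 -19.4    8.  ] | slide in present axes [ 12.5  -18.17   1.95]
```

```bash
python3 -m handwheel '{"slide":[[0,0,0],[0,0,0],[0,0,0],[0,0,0],[0,0,0],[0,0,0],[0,0,0],[0,0,-0.9],[0.35,-0.97,0],[0.35,-0.97,0],[0.35,-0.97,0],[0.35,-0.97,0],[0.35,-0.97,0],[0.35,-0.97,0],[0.35,-0.97,0],[0.35,-0.97,0],[0.35,-0.97,0],[0.35,-0.97,0]],"twist":[[0.07,0.93,0.26],[0.07,0.93,0.26],[0.07,0.93,0.26],[0.07,0.93,0.26],[0.07,0.93,0.26],[0.07,0.93,0.26],[0.07,0.93,0.26],[0,0,0],[0,0,0],[0,0,0],[0,0,0],[0,0,0],[0,0,0],[0,0,0],[0,0,0],[0,0,0],[0,0,0],[0,0,0]]}' && python3 -m handwheel '{"slide":[[0.35,-0.97,0],[0.35,-0.97,0],[0.35,-0.97,0],[0.35,-0.97,0],[0.35,-0.97,0],[0.35,-0.97,0],[0.35,-0.97,0],[0.35,-0.97,0],[0.35,-0.97,0],[0.35,-0.97,0],[0,0,0],[0,0,0.9],[0,0,0.9],[0,0,0.9],[0,0,0.9],[0,0,0.9],[0,0,0.9],[0,0,0],[0,0,0]],"twist":[[0,0,0],[0,0,0],[0,0,0],[0,0,0],[0,0,0],[0,0,0],[0,0,0],[0,0,0],[0,0,0],[0,0,0],[0,0,0],[0,0,0],[0,0,0],[0,0,0],[0,0,0],[0,0,0],[0,0,0],[0,0,0],[0,0,0]]}'
python3 - <<'E'
from h import *
togo(*target('green',.021))
im=read_camera("side")[80:230,290:490,::-1]
cv2.imwrite("pics/hovg.png",cv2.resize(im,None,fx=4,fy=4,interpolation=cv2.INTER_CUBIC))
o=get_obs();R0=Rn.from_euler('xyz',o['ee_rot'])
for sx,sy,h in((-.065,.025,-.021),(.065,.025,-.021),(-.065,-.025,.017),(.065,-.025,.017)):
    print(((proj('side',o['eef_pos']+R0.apply([sx,sy,-h]))[0]-[290,80]+.5)*4).round())
E
```

```text
t: 19.3
eef_pos: [0.538, -0.1319, 0.2005]
ee_rot: [3.137, 0.0, -2.931]
force: [0.1, 0.6, -1.6]
opening: 0.0491
grasp_force: 52.8
t: 21.2
eef_pos: [0.5102, -0.3349, 0.0932]
ee_rot: [3.137, 0.001, -2.931]
force: [0.2, 0.8, -1.4]
opening: 0.049
grasp_force: 52.6
twist units [ 0.05  0.01 -0.  ] then slide units [ 0.07 -0.04  3.41] | slide in present axes [ 0.07 -0.06  3.41]
[300. 338.]
[482. 348.]
[306. 255.]
[486. 264.]
```

View pics/hovg.png

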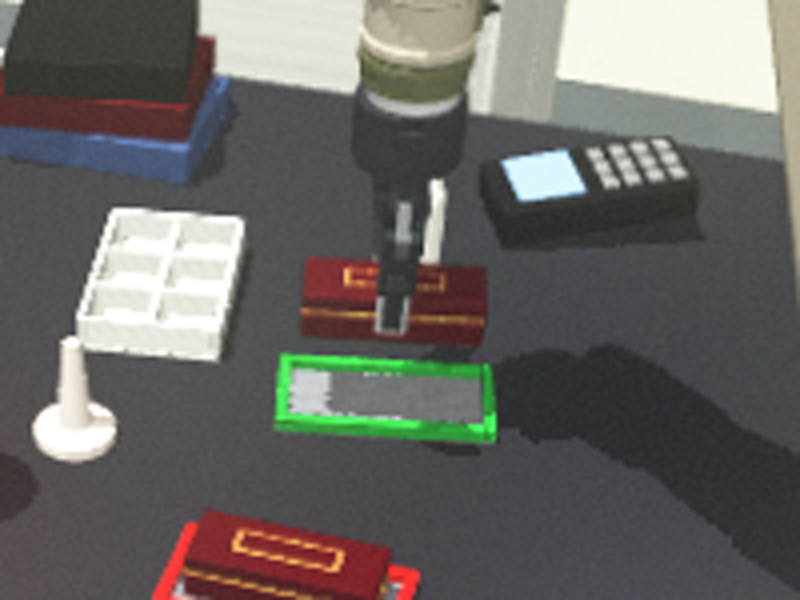

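The case hangs level over the green tray, its corners (300,335), (484,343) close to the predicted (300,338), (482,348). I lower it, let it settle and release.

```bash
python3 -m handwheel '{"slide":[[0.07,-0.05,0.6],[0,0,0.7],[0,0,0.6],[0,0,0.5],[0,0,0.3],[0,0,0.2],[0,0,0.2],[0,0,0.15],[0,0,0],[0,0,0]],"twist":[[0.05,0,0],[0,0,0],[0,0,0],[0,0,0],[0,0,0],[0,0,0],[0,0,0],[0,0,0],[0,0,0],[0,0,0]]}' && python3 -c "
from h import *
togo(*target('green',.021))"
```

```text
t: 22.25
eef_pos: [0.5093, -0.3366, 0.0284]
ee_rot: [-3.141, 0.002, -2.931]
force: [0.9, 0.1, -1.6]
opening: 0.0492
grasp_force: 52.7
twist units [-0.01  0.02 -0.01] then slide units [0.01 0.03 0.17] | slide in present axes [0.01 0.03 0.17]
```

```bash
python3 -m handwheel '{"slide":[[0,0,0.1],[0,0,0.08],[0,0,0.05],[0,0,0],[0,0,0]],"twist":[[0,0,0],[0,0,0],[0,0,0],[0,0,0],[0,0,0]]}'; python3 -m handwheel '{"slide":[[0,0,0],[0,0,0],[0,0,0],[0,0,0],[0,0,-0.3],[0,0,-0.6],[0,0,-0.9],[0,0,-0.9],[0,0,-0.9],[0,0,-0.9],[0,0,-0.9],[0,0,-0.9],[0,0,-0.9],[0.9,0,-0.9],[0.9,0,-0.9],[0.9,0,0],[0.9,0,0],[0.9,0,0],[0,0,0],[0,0,0]],"twist":[[0,0,0],[0,0,0],[0,0,0],[0,0,0],[0,0,0],[0,0,0],[0,0,0],[0,0,0],[0,0,0],[0,0,0],[0,0,0],[0,0,0],[0,0,0],[0,0,0],[0,0,0],[0,0,0],[0,0,0],[0,0,0],[0,0,0],[0,0,0]]}' 0.85 50
python3 - <<'E'
from h import *
t=np.ascontiguousarray(read_camera("top")[...,::-1]);s=np.ascontiguousarray(read_camera("side")[...,::-1])
a=cv2.resize(t[190:340,160:560],None,fx=2,fy=2);b=cv2.resize(s[150:300,220:620],None,fx=2,fy=2)
cv2.imwrite("pics/end.png",np.vstack([a,b])[:600]);cv2.imwrite("pics/endside.png",s);cv2.imwrite("pics/endtop.png",t)
E
```

```text
t: 22.75
eef_pos: [0.5094, -0.3366, 0.0244]
ee_rot: [-3.14, 0.002, -2.931]
force: [-2.0, 1.8, 6.4]
opening: 0.0492
grasp_force: 53.5
t: 24.75
eef_pos: [0.4208, -0.3554, 0.204]
ee_rot: [-3.14, 0.002, -2.932]
force: [0.3, 0.2, 0.9]
opening: 0.0726
grasp_force: 0.0
```

View pics/end.png

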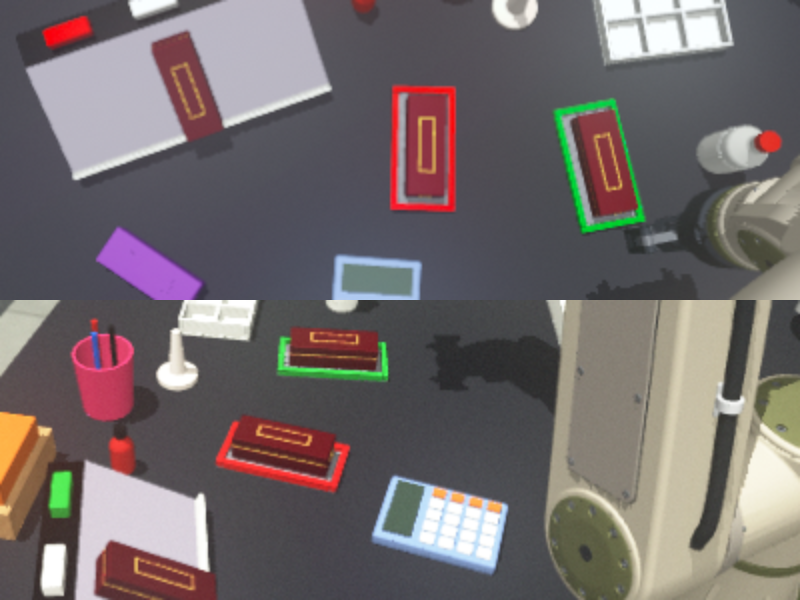

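Both cases lie lid up inside their rims (red at top crop (427,145), green at (607,163)). The white-marked case and the bystanders look unmoved. I check the poses numerically before handing in.

Run:
```python
from h import *
t=cv2.imread("pics/endtop.png");s=cv2.imread("pics/endside.png")
lo,hi=(165,90,25),(12,255,150)
for nm,tr,bt,bs,p0 in(("a","red",(361,236,386,292),(328,204,391,242),(.527,-.108,0,.004)),("c","green",(446,240,480,302),(362,162,411,190),(.509,-.336,.21,.004)),("b",None,(233,203,275,265),(264,268,332,314),(.6,.198,.36,.054))):
    d={"top":dense(contour(t,lo,hi,bt,4)),"side":dense(contour(s,lo,hi,bs,4))}
    x,e=fit((.13,.05,.038),d,p0,0 if tr else np.pi/6);print(nm,x[:4].round(4),e.round(2),p0)
```

```text
a [ 0.5286 -0.1107  0.      0.002 ] 0.47 (0.527, -0.108, 0, 0.004)
c [ 0.51   -0.3387  0.199   0.003 ] 0.59 (0.509, -0.336, 0.21, 0.004)
b [0.5999 0.1977 0.3616 0.0541] 0.15 (0.6, 0.198, 0.36, 0.054)
```

```bash
python3 -c "
from cell import *
print(job_done())"
```

```text
the job is handed in; nothing more can be done
None
```

The green-marked case (case_c) is in the green tray and the red-marked case (case_a) in the red tray, both lid up and about 3 mm from centre by camera; the white-marked case is unmoved, and I handed the job in at about 25 s, with no verdict returned.

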